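# Slide a flat flight-strip holder out over the shelf edge and lay it in the rack

## Task

Press lightly on the flat strip holder lying flush in the shelf's groove and slide it, still flat, until its end overhangs the open edge by about 6 cm. Then take it by the sides of the overhanging end, lower it, paper side up, onto the rails of the tilted rack in the empty lowest row, and let go only there: it must lie centred, flat on both rails and along the bottom lip. Do not press hard or drop it, and leave the stapler, sunglasses, model aircraft and alarm box alone.

Things in the scene. Friction and masses are not known exactly. Their poses are not given: they have to be found in the camera images.
- strip: Loose flight-strip holder: flat bright aluminium plate with a white paper face, 40 (x) by 200 (y) by 3 (z) mm, about 60 g. Origin at the centre of its underside, z out of the paper face. It starts in the shelf's groove, its top flush with the shelf top, so its sides cannot be gripped there. It slides on shelf and rack with little friction (about 0.2), far less than a finger pad has on it.
- strip_end (a point): Middle of the strip holder's end that points to the shelf's open edge, on its underside (100 mm along -y from the holder's origin).
- shelf: Fixed green steel shelf, 150 (x) by 300 (y) mm, top 100 mm above the table. Its legs stand 130 mm or more back from the open edge: below that edge it is clear. A groove 46 mm wide, 3 mm deep runs along y in the middle of its top and is open at the -y edge, where the holder leaves it. Origin on the table under the shelf's centre, z up.
- shelf_edge (a point): Middle of the groove floor at the shelf's open edge (97 mm above the table); axes as the shelf's, so -y points out over the edge.
- shelf_hood (a point): Middle of the front of the green hood that covers the groove's other end, at shelf-top height, 180 mm from the open edge. The hood runs 120 mm from here in shelf +y, its roof 6 to 30 mm over the shelf top. It hides the holder's rear end at first; the holder slides freely beneath it and must be out from under it before it is lifted.
- rack_seat (a point): On the tilting rack panel, midway between its rails, on their top face, at the inner face of the bottom lip; 78 mm above the table. x points up the slope (away from the robot), y along the lip, z out of the rails. A holder in the lowest row has its centre at x = 20 mm, y = 0, and slides down to the lip by itself. The row is free to x = 100 mm; above it lie two fixed holders.
- rack_rail (a point): Foot of the rack's +y rail, on its top face at the lip's inner face. The two dark steel rails are 12 mm wide, centred at y = -40 and +40 mm of the rack seat, and run up the slope; each has a lip 6 mm thick standing 8 mm out at its foot. Outside the rails (beyond 46 mm either way) there is open air for 50 mm below them.
- rack_panel (a joint): Slope of the rack panel in rad (0 level, 0.3 to 0.5 at the start; larger is steeper, low side towards the robot). It is clamped by a stiff knob and does not move in use.
- stapler: Bystander: grey steel stapler, 145 by 36 by 53 mm high, on the table; origin under its middle, long along its x.
- sunglasses: Bystander: tortoiseshell sunglasses standing on the table, 140 mm wide (y) and 42 mm high; the temples run 130 mm along +x from the origin, which lies under the bridge.
- aircraft: Bystander: chrome model aircraft on a round 90 mm stand, 200 mm long and wide, 128 mm high; origin under the stand.
- alarm: Bystander, fixed: grey box 90 by 50 mm with a red push button under a clear guard, 68 mm high; origin under its middle.
Mind the look-alikes: they are no part of the job. Of the things that look like the strip, the largest one is meant.

How it is judged:
On the way, in this order (a step that is already met when the one before it is completed fails the run):
1. the holder has been slid along the groove, still lying flat in it, until its end overhangs the open edge by 35 to 90 mm (y of strip_end in the frame of shelf_edge between -0.09 and -0.035 m and x of strip_end in the frame of shelf_edge between -0.008 and 0.008 m and z of strip in the frame of shelf_edge between -0.003 and 0.003 m and angle between strip's own z axis and vertical below 0.05 rad), for 0.2 s.
2. still held by the fingers, the holder is lowered over the row to within 15 mm of the rails (x of strip in the frame of rack_seat between -0.005 and 0.055 m and y of strip in the frame of rack_seat between -0.04 and 0.04 m and z of strip in the frame of rack_seat between -0.004 and 0.015 m and contact force between strip and the fingers above 0.5 N), for 0.1 s.
At the end, for the whole second after the job is handed in: The holder lies still and released in the rack's lowest row, paper side up: its lower long side within 8 mm of the bottom lip, centred between the rails within 25 mm, along the lip within 0.1 rad, and flat on both rails (underside within 4 mm of them, 0.06 rad) (x of strip in the frame of rack_seat between 0.014 and 0.028 m and y of strip in the frame of rack_seat between -0.025 and 0.025 m and z of strip in the frame of rack_seat between -0.003 and 0.004 m and angle between the y axis of strip and the y axis of rack_seat, either way round below 0.1 rad and angle between the z axis of strip and the z axis of rack_seat, either way round below 0.06 rad and angle between strip's own z axis and vertical below 0.8 rad and linear speed of strip below 0.02 m/s and contact force between strip and the fingers below 0.1 N); the robot touches nothing.
It fails at once if the holder is pressed onto the shelf with more than 60 N (contact force between strip and shelf above 60 N).
It fails at once if the holder falls (its middle comes lower than 55 mm above the table) (height (world z) of strip below 0.055 m).
It fails at once if the stapler, sunglasses or model aircraft is pushed more than 20 mm from its place (distance of any of stapler, sunglasses, aircraft from where it was at the start of the episode above 0.02 m).
It fails at once if the alarm box is leaned on by more than 5 N (contact force between alarm and anything else above 5 N).
It also fails if it takes over 58 s, if anything falls off the work surface, if the arm or the gripper's body presses on something with over 40 N, if the wrist force passes 120 N, or if a joint passes its speed limit or range.

## Robot

A 6-joint arm with a two-finger parallel gripper is mounted at the origin on the work surface. World frame = base frame: x ahead of the robot, y to its left, z up, the work surface at z = 0. Lengths are in m, angles in rad, forces in N, time in s.
With the tool pointing down it reaches from about 0.375 to 0.9 m from the base axis. Payload 3.1 kg.
Tool frame: the origin (TCP) lies midway between the tips of the shut fingers; the grasp point (between the pads) lies 19 mm behind it; z points along the fingers, y is the line along which they close (so a half turn about z gives the same grasp; the last joint's range is limited). The gripper opens to 85 mm and grips with 20 to 120 N. Pads are 22 mm wide; open, the fingers measure 114 mm over their backs; the gripper's body (76 mm by 85 mm) begins 54 mm behind the grasp point. The pads swing forward as they close: fully open they stand 13 mm farther back than shut.
Start: joints at [1.006, 0.527, 1.433, -0, 1.181, -0.178], TCP at [0.235, 0.579, 0.231] pointing down, gripper open.
Joint ranges: [-3.08, 3.08], [-0.75, 2.2], [0.22, 2.44], [-1.43, 4.57], [0, 2.65], [-2.85, 2.85]. Speed limits (rad/s): [2.79, 2.79, 3.14, 3.14, 3.14, 3.14].

## Interface

Orientations are given as a unit quaternion [x, y, z, w].
In Python, from station import manip gives the robot as it stands. The module is installed in compiled form; this text tells all that it offers.
- The arm moves only by the tool apply_moves, never from a script. Its arguments are lists of equal length, an entry for each row: "claw": the gripper's target within -1 to 1 (fully open at 1, half-way at 0, shut at -1); "travel": the shift along the tool's x, y, z scaled (see below), a list of three; "turn": the turn, a rotation vector about the tool's x, y, z scaled (see below), a list of three. In form: {"claw": [claw, ...], "travel": [[dx, dy, dz], ...], "turn": [[rx, ry, rz], ...]}. A call has 1 to 5 rows; each row is the pose to reach, as a shift and turn from the pose commanded when the call began, along the tool's axes at that moment, turning the shorter way round; what a row does not reach only later rows make up. The controller multiplies each number of a shift by 800 mm and each number of a turn by 180 degrees. A row lasts 1/12 s, in which the tool goes at most 41.7 mm and 7.16 degrees, less where a joint would pass 70% of its speed; a pose out of reach is approached as far as the arm can. A call with a number of a shift or a turn outside -1 to 1 is refused whole. A call with a gripper value outside its range is refused whole. The fingers move at their own pace and stop on an object; "newtons" is the grip in N (left out, the last holds). Time passes only in rows, so rows that repeat a pose let the fingers close. It gives the time, the measured TCP pose, the force, the opening and the grip force at its end, in the units of the state.
- manip.sense(): the state, without advancing time (a new reading comes with each control period).
- manip.snapshot(name): name is "scene" or "side" or "wrist"; returns a dict with "pixels" (480x640x3 uint8, red, green, blue), "depth" (480x640 float32, m along the optical axis (not along the pixel's ray), 0 where there is no reading), "intrinsics" (3x3 intrinsics, pixels), "k1" (the pictures are not rectified: a ray, as slopes to the right and down, at radius r is drawn at 1 + k1 r^2 times it, then the intrinsics apply), "R" (3x3) and "t" (3): a world point X has camera coordinates R X + t. Camera axes: x right, y down, z forward; pixel columns grow to the right and rows downward; lengths in m; the calibration is good to about 2 mm. A picture is of the moment at which its call begins.
- manip.sign_off(): hands the job in; it is judged then, once.
The state is a dict: "t": time; "q": joint angles; "qd": joint speeds; "tau": joint torques, N m; "tcp_pos": TCP position; "tool_rot": TCP orientation; "force": force on the tool from outside, world axes, zero at the start; "ft_torque": the same for the moment, N m; "finger_gap": opening from 0.0 (shut) to 1.0 (fully open); "gripper_force": force on a finger pad.
Only numpy, scipy, OpenCV 4.12 (cv2) and the standard library are available. Lean on these libraries where they do the work, as an engineer would, in place of code of your own. Each camera call takes 0.05 s, during which the arm holds its last target. There are 200 camera calls.

## Working session

There is one attempt and no reset: what is moved stays moved. The work goes in short steps, Python scripts to look and compute and a tool call to move; the robot and the scene stay as the last step left them, time stands still between calls to the robot, and variables do not carry over. Pictures are saved under pics/ and viewed, at most 10 in all, crops included, and the job is handed in when it is done.

Besides the shell and the picture viewer there is one more tool, called after ">>>" as a command line: name --argument value ..., lists and objects as JSON in quotes. apply_moves: Moves the arm, as the interface text tells. Shifts and turns lie within -1 to 1; 1 stands for 800 mm of shift or 180 degrees of turn. Its arguments: {"type":"object","properties":{"claw":{"type":"array","items":{"type":"number"}},"travel":{"type":"array","items":{"type":"array","items":{"type":"number"}}},"turn":{"type":"array","items":{"type":"array","items":{"type":"number"}}},"newtons":{"type":"number"}},"required":["claw","travel","turn"]}

```bash
mkdir -p pics; ls; cat > h.py <<'E'
import numpy as np, cv2
from station import manip
def snap(n):
    s=manip.snapshot(n); np.savez('%s.npz'%n,**s); return s
def load(n): return dict(np.load('%s.npz'%n))
def ray(s,uv):
    K=np.array(s['intrinsics']);k=float(s['k1'])
    p=cv2.undistortPoints(np.array(uv,float).reshape(-1,1,2),K,np.array([k,0,0,0,0.])).reshape(-1,2)
    d=np.c_[p,np.ones(len(p))]@s['R']
    return -s['R'].T@s['t'],d
def onz(s,uv,z):
    c,d=ray(s,uv); return c+d*((z-c[2])/d[:,2])[:,None]
def dep(s,uv):
    c,d=ray(s,uv); return np.array([c+d[i]*s['depth'][int(round(v)),int(round(u))] for i,(u,v) in enumerate(uv)])
def proj(s,X):
    K=np.array(s['intrinsics']);r=cv2.Rodrigues(s['R'])[0]
    return cv2.projectPoints(np.array(X,float).reshape(-1,1,3),r,np.array(s['t']),K,np.array([float(s['k1']),0,0,0,0]))[0].reshape(-1,2)
def save(name,img): cv2.imwrite('pics/'+name,img[...,::-1])
E
python3 - <<'E'
from h import *
for n in ['scene','side','wrist']:
    s=snap(n); print(n,s['intrinsics'][0],s['k1'],-s['R'].T@s['t'],s['R'][2]); save(n+'0.png',s['pixels'])
print(manip.sense())
E
```

```text
pics
scene [440.71186841   0.         315.74430739] -0.053216685640801197 [ 1.10391561 -0.10673555  0.84041838] [-0.57162236  0.09971361 -0.81443543]
side [495.0367991    0.         320.16790267] -0.119700129299866 [0.45273572 0.67468749 0.91222273] [ 0.13392562 -0.64187182 -0.75502615]
wrist [359.08853973   0.         318.96016658] -0.0051424793371772975 [0.16363247 0.60723757 0.37294074] [ 0.27892853 -0.11528303 -0.95336703]
{'t': 0.15, 'q': array([ 1.00650653e+00,  5.28251863e-01,  1.43365993e+00,  3.43682907e-05,
        1.18142165e+00, -1.78539720e-01]), 'qd': array([ 0.00051371, -0.00112256, -0.00319628, -0.00095274,  0.00322217,
        0.00012164]), 'tau': array([ 4.45935748e-04, -4.42743015e+01, -1.78274560e+01, -2.79833303e-04,
        5.57635445e-03, -2.98331940e-05]), 'tcp_pos': array([0.23483048, 0.57858013, 0.23054238]), 'tool_rot': array([ 1.91687755e-01,  9.81455575e-01, -8.05274684e-04, -3.30702839e-04]), 'force': array([-0.55047399,  0.00375026, -0.96053844]), 'ft_torque': array([ 0.00602871, -0.00652516, -0.01596319]), 'gripper_force': 0.0, 'finger_gap': 0.999946685122383}
```

View pics/scene0.png

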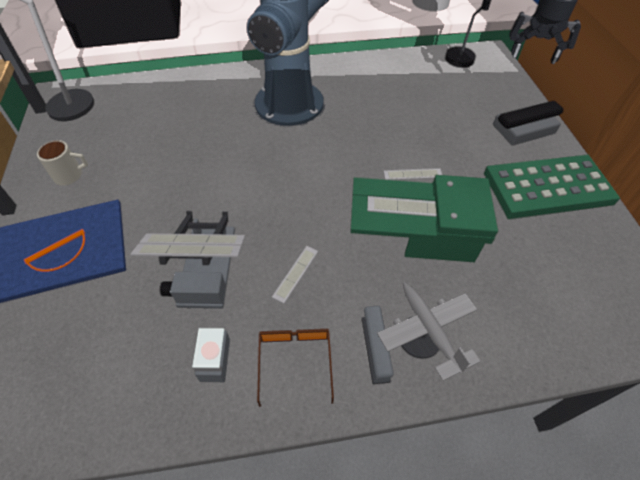

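View pics/side0.png

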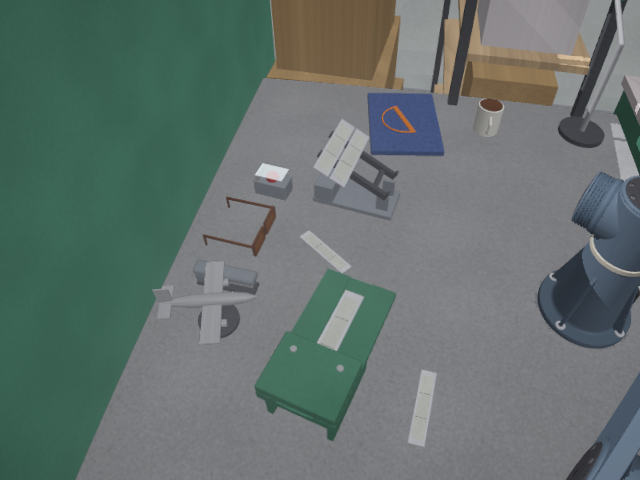

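The scene shows three strip-like pieces: one in the green shelf's groove (400,206), one on the table (296,273) and one behind the shelf (412,174). The rack is at (200,240) with two fixed holders. The piece in the groove fits, since it is flush in the shelf. I'll confirm with enlarged crops.

```bash
python3 - <<'E'
from h import *
a=load('scene')['pixels'];b=load('side')['pixels']
f=lambda im,u,v,w,h:cv2.resize(im[v:v+h,u:u+w],(400,300),interpolation=cv2.INTER_CUBIC)
top=np.hstack([f(a,340,150,160,120),f(a,120,195,160,120)])
bot=np.hstack([f(b,255,265,160,120),f(b,290,105,160,120)])
save('crops.png',np.vstack([top,bot]))
E
```

```text
(no output)
```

View pics/crops.png

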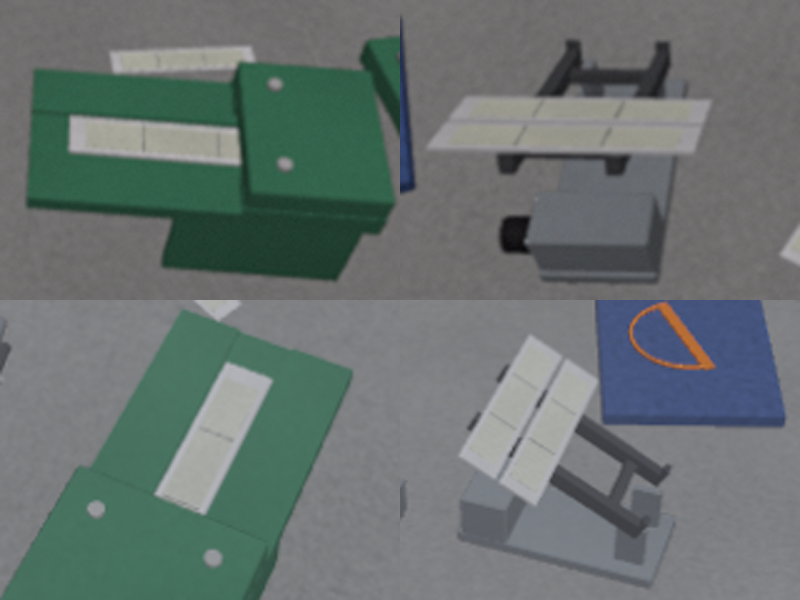

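The groove strip is the wide one, running under the hood; its free end is at scene (368,203). Lip feet are at scene (189,213) and (225,214), and side (397,173) and (386,197). Next I compute the poses.

```bash
python3 - <<'E'
from h import *
np.set_printoptions(precision=4,suppress=True)
a=load('scene');b=load('side')
def fine(s,z0,z1,x0,x1,y0,y1,white):
    # points from depth
    v,u=np.mgrid[0:480,0:640]; uv=np.c_[u.ravel(),v.ravel()].astype(float)
    c,d=ray(s,uv); P=c+d*s['depth'].reshape(-1,1)
    p=s['pixels'].reshape(-1,3).astype(int)
    if white=='g': m=(p[:,1]>p[:,0]+20)
    elif white=='w': m=(p.min(1)>135)
    else: m=p.max(1)<75
    m&=(s['depth'].ravel()>0)&(P[:,2]>z0)&(P[:,2]<z1)&(P[:,0]>x0)&(P[:,0]<x1)&(P[:,1]>y0)&(P[:,1]<y1)
    return P[m],uv[m]
for n,s,pts,z in [('scene',a,[(354.8,178),(350.8,232.8)],.1),('side',b,[(328.6,269),(395.8,295)],.1),
  ('scene strip',a,[(368,196.4),(367.6,210.4)],.1),('side strip',b,[(346.2,290.2),(363.8,296.6)],.1)]:
    print(n,onz(s,pts,z).tolist())
# triangulate lip feet
def tri(u,w):
    c1,d1=ray(a,[u]);c2,d2=ray(b,[w]);d1,d2=d1[0],d2[0]
    k=np.linalg.lstsq(np.c_[d1,-d2],c2-c1,rcond=None)[0]
    p,q=c1+k[0]*d1,c2+k[1]*d2; return (p+q)/2,np.linalg.norm(p-q)
# scene left = -y = side upper
print(tri((189.2,213),(397.2,173)),tri((225.2,213.8),(386,197)))
for n,s in [('scene',a),('side',b)]:
    P,uv=fine(s,.06,.3,.2,1,-.5,.05,'w'); 
    P=P[(P[:,1]<-.1)]
    print(n,len(P),P.min(0),P.max(0),P.mean(0)); c=P.mean(0)
    for _ in range(3):
        n_=np.linalg.svd(P-P.mean(0))[2][2] if len(P)<5000 else None
        n_*=np.sign(n_[2]); r=(P-P.mean(0))@n_; P=P[abs(r)<.004]
    print('plane',P.mean(0),n_,np.arccos(n_[2]),np.arctan2(n_[1],n_[0]))
    P,uv=fine(s,.08,.12,.3,.9,-.1,.4,'w'); print('strip',len(P),P.mean(0))
    q=np.float32(P[:,:2]); print(cv2.minAreaRect(q))
    P,uv=fine(s,.085,.115,.3,.9,-.1,.4,'g'); print('shelf',P[:,2].mean(),cv2.minAreaRect(np.float32(P[:,:2])))
    P,uv=fine(s,.05,.12,.3,.9,-.4,-.05,'d'); print('dark',len(P),P.mean(0),P.min(0),P.max(0))
E
```

```text
scene [[0.42658840467149883, 0.10111625361719517, 0.09999999999999998], [0.5781901008259162, 0.05914409685916666, 0.09999999999999998]]
side [[0.5642926274639686, 0.06357795155580137, 0.09999999999999998], [0.4220567877606218, 0.10495568000530897, 0.09999999999999998]]
scene strip [[0.48590185770596117, 0.11808176274876236, 0.09999999999999998], [0.5249286407070564, 0.10786378440714692, 0.09999999999999998]]
side strip [[0.5205435017472659, 0.10999526678061677, 0.09999999999999998], [0.48401330463944575, 0.11932831208107719, 0.09999999999999998]]
(array([ 0.4498, -0.2804,  0.0779]), np.float64(0.002563391766292134)) (array([ 0.4668, -0.1985,  0.074 ]), np.float64(0.006645771769702495))
scene 3107 [ 0.5365 -0.3666  0.0627] [ 0.8094 -0.1612  0.1695] [ 0.6513 -0.2585  0.1217]
plane [ 0.7059 -0.2534  0.0985] [ 0.3858 -0.0176  0.9224] 0.3964745737125702 -0.04565674638590801
strip 2078 [0.6847 0.1755 0.0907]
((0.6992802023887634, 0.1782819926738739), (0.19023007154464722, 0.40331804752349854), 81.17377471923828)
shelf 0.09998086904585038 ((0.5331777334213257, 0.22415196895599365), (0.2990139424800873, 0.15316763520240784), 75.34725189208984)
dark 611 [ 0.5174 -0.2498  0.0857] [ 0.4509 -0.3218  0.0501] [ 0.6549 -0.1961  0.1198]
side 2235 [ 0.5339 -0.3648  0.0603] [ 0.8079 -0.1589  0.169 ] [ 0.6191 -0.2531  0.1325]
plane [ 0.6809 -0.2455  0.1082] [ 0.3496 -0.0348  0.9363] 0.3589645271926139 -0.09918995446712536
strip 2596 [0.6665 0.1787 0.0925]
((0.6977312564849854, 0.1807458996772766), (0.1920606642961502, 0.40491804480552673), 82.46893310546875)
shelf 0.09939922096719231 ((0.5326403379440308, 0.22541899979114532), (0.3030056953430176, 0.15013936161994934), 75.4432144165039)
dark 323 [ 0.507  -0.2395  0.0921] [ 0.4517 -0.292   0.0632] [ 0.5598 -0.1919  0.1191]
```

```bash
python3 - <<'E'
from h import *
np.set_printoptions(precision=4,suppress=True)
def region(n,box,lo):
    s=load(n);u0,v0,u1,v1=box
    m=np.zeros((480,640),np.uint8);g=s['pixels'].astype(int).min(2)
    m[v0:v1,u0:u1]=(g[v0:v1,u0:u1]>lo)
    m=cv2.morphologyEx(m,cv2.MORPH_CLOSE,np.ones((3,3)))
    k,l,st,_=cv2.connectedComponentsWithStats(m);m=(l==1+st[1:,4].argmax()).astype(np.uint8)
    return s,m
N=[]
for n,box,lo in [('scene',(125,228,250,262),125),('side',(312,115,372,190),125)]:
    s,m=region(n,box,lo); me=cv2.erode(m,np.ones((3,3)))&(s['depth']>0)
    v,u=np.nonzero(me);c,d=ray(s,np.c_[u,v]);P=c+d*s['depth'][v,u][:,None]
    for _ in range(4):
        mu=np.median(P,0);nn=np.linalg.svd(P-P.mean(0))[2][2];nn*=np.sign(nn[2]);r=(P-P.mean(0))@nn;P=P[abs(r)<.004]
    p0=P.mean(0);print(n,m.sum(),len(P),p0,nn,'slope',np.arccos(nn[2]),'std',r.std(),'upslope dir deg',np.degrees(np.arctan2(-nn[1],-nn[0])))
    v,u=np.nonzero(m);c,d=ray(s,np.c_[u,v]);X=c+d*(((p0-c)@nn)/(d@nn))[:,None]
    # in-plane coords
    ex=np.array([1,0,0])-nn*nn[0];ex/=np.linalg.norm(ex);ey=np.cross(nn,ex)
    q=np.c_[(X-p0)@ex,(X-p0)@ey];R=cv2.minAreaRect(np.float32(q));bx=cv2.boxPoints(R)
    print(R);W=p0+bx[:,:1]*ex+bx[:,1:]*ey;print(W)
E
```

```text
scene 2261 1980 [ 0.5903 -0.264   0.1491] [-0.4507  0.0822  0.8889] slope 0.4758754977643017 std 0.0008154817716257031 upslope dir deg -10.332211575977306
((-0.0022804904729127884, -3.901869058609009e-05), (0.2005835622549057, 0.09088418632745743), 78.66795349121094)
[[ 0.5309 -0.3559  0.1275]
 [ 0.6104 -0.3699  0.1691]
 [ 0.6456 -0.1725  0.1687]
 [ 0.5661 -0.1584  0.1271]]
side 3409 288 [ 0.6082 -0.3229  0.1001] [ 0.2478 -0.3916  0.8861] slope 0.48186519845670006 std 0.002282384620907293 upslope dir deg 122.3167731522755
((0.0019377099815756083, -0.14450281858444214), (0.18721036612987518, 0.9471719264984131), 11.17731761932373)
[[ 0.4322 -0.0649  0.2634]
 [ 0.6101 -0.8964 -0.1539]
 [ 0.788  -0.8448 -0.1808]
 [ 0.6101 -0.0133  0.2364]]
```

```bash
cat >> h.py <<'E'
from scipy.spatial.transform import Rotation as Ro
ua=np.radians(75.4); SY=np.array([np.cos(ua),np.sin(ua),0]); SX=np.array([SY[1],-SY[0],0])
EDGE=np.array([.495,.0798,.097])
th,ps=.476,np.radians(-10.2)
RX=np.array([np.cos(th)*np.cos(ps),np.cos(th)*np.sin(ps),np.sin(th)]);RY=np.array([-np.sin(ps),np.cos(ps),0]);RZ=np.cross(RX,RY)
SEAT=np.array([.461,-.241,.078])
RS=np.c_[SY,SX,[0,0,-1]]; RR=np.c_[RY,RX,-RZ]
def mv(p,R):
    s=manip.sense();R0=Ro.from_quat(s['tool_rot'])
    d=R0.inv().apply(np.array(p)-s['tcp_pos']);r=(R0.inv()*Ro.from_matrix(R)).as_rotvec()
    print('mm',(d*1000).round(1),'deg',np.degrees(r).round(2),'| travel',(d/.8).round(4),'turn',(r/np.pi).round(4),'q',s['q'].round(2),'F',s['force'].round(1))
def shelf(): 
    s=manip.sense();d=s['tcp_pos']-EDGE;print('shelf xyz',np.round([d@SX*1e3,d@SY*1e3,d[2]*1e3],1),'F',s['force'].round(1),'t',s['t'])
E
python3 - <<'E'
from h import *
mv([*(EDGE+.135*SY)[:2],.2],RS)
E
```

```text
mm [-411.1 -230.3   30.8] deg [-9.00e-02  5.00e-02  8.25e+01] | travel [-0.5139 -0.2879  0.0385] turn [-5.000e-04  3.000e-04  4.583e-01] q [ 1.01  0.53  1.43  0.    1.18 -0.18] F [-0.6  0.  -1. ]
```

>>> apply_moves --claw '[-1, -1, -1, -1, -1]' --travel '[[-0.5139, -0.2879, 0], [-0.5139, -0.2879, 0], [-0.5139, -0.2879, 0], [-0.5139, -0.2879, 0], [-0.5139, -0.2879, 0]]' --turn '[[0, 0, 0.4583], [0, 0, 0.4583], [0, 0, 0.4583], [0, 0, 0.4583], [0, 0, 0.4583]]' --newtons 40

```text
t: 0.57
tcp_pos: [0.3658, 0.4147, 0.2311]
tool_rot: [0.487, 0.874, -0.0, -0.0]
force: [0.7, 0.2, 0.7]
finger_gap: 0.297
gripper_force: 0.0
```

```bash
python3 - <<'E'
from h import *
mv([*(EDGE+.135*SY)[:2],.2],RS)
E
```

```text
mm [-259.6   31.2   31.1] deg [-2.000e-02  2.000e-02  4.638e+01] | travel [-0.3245  0.039   0.0389] turn [-1.000e-04  1.000e-04  2.577e-01] q [ 0.65  0.43  1.61 -0.    1.1   0.09] F [0.7 0.2 0.7]
```

>>> apply_moves --claw '[-1, -1, -1, -1, -1]' --travel '[[-0.3245, 0.039, 0.02], [-0.3245, 0.039, 0.02], [-0.3245, 0.039, 0.02], [-0.3245, 0.039, 0.02], [-0.3245, 0.039, 0.02]]' --turn '[[0, 0, 0.2577], [0, 0, 0.2577], [0, 0, 0.2577], [0, 0, 0.2577], [0, 0, 0.2577]]'

```text
t: 0.98
tcp_pos: [0.4967, 0.2528, 0.2183]
tool_rot: [0.732, 0.681, -0.0, -0.0]
force: [0.2, 0.4, -0.3]
finger_gap: 0.0
gripper_force: 0.0
```

```bash
python3 - <<'E'
from h import *
mv([*(EDGE+.135*SY)[:2],.15],RS)
E
```

```text
mm [-39.9  35.3  68.3] deg [-0.03  0.   10.52] | travel [-0.0499  0.0442  0.0854] turn [-0.0001  0.      0.0584] q [0.27 0.45 1.62 0.   1.07 0.34] F [ 0.2  0.4 -0.3]
```

>>> apply_moves --claw '[-1, -1, -1, -1, -1]' --travel '[[-0.05, 0.044, 0.04], [-0.05, 0.044, 0.085], [-0.05, 0.044, 0.085], [-0.05, 0.044, 0.085], [-0.05, 0.044, 0.085]]' --turn '[[0, 0, 0.0584], [0, 0, 0.0584], [0, 0, 0.0584], [0, 0, 0.0584], [0, 0, 0.0584]]'

```text
t: 1.4
tcp_pos: [0.5276, 0.2128, 0.1504]
tool_rot: [0.789, 0.614, -0.001, -0.001]
force: [0.2, 1.0, -0.7]
finger_gap: -0.002
gripper_force: 0.0
```

```bash
python3 - <<'E'
from h import *
shelf();mv([*(EDGE+.135*SY)[:2],.105],RS)
s=snap('wrist');save('w1.png',s['pixels'])
print(proj(s,[EDGE+y*SY+x*SX+[0,0,.003] for y in(0,.035) for x in(-.02,.02)]),proj(s,[manip.sense()['tcp_pos']]))
E
```

```text
shelf xyz [ -2.  136.9  53.4] F [ 0.2  1.  -0.7] t 1.4
mm [-1.9  2.  45.4] deg [-0.12  0.03  0.42] | travel [-0.0024  0.0025  0.0567] turn [-0.0007  0.0001  0.0023] q [0.19 0.56 1.65 0.   0.93 0.43] F [ 0.2  1.  -0.7]
[[291.06905558 448.78033148]
 [348.74382024 449.22076784]
 [290.16949475 407.9877258 ]
 [350.45164251 408.44477092]] [[318.73857252 307.11513127]]
```

View pics/w1.png

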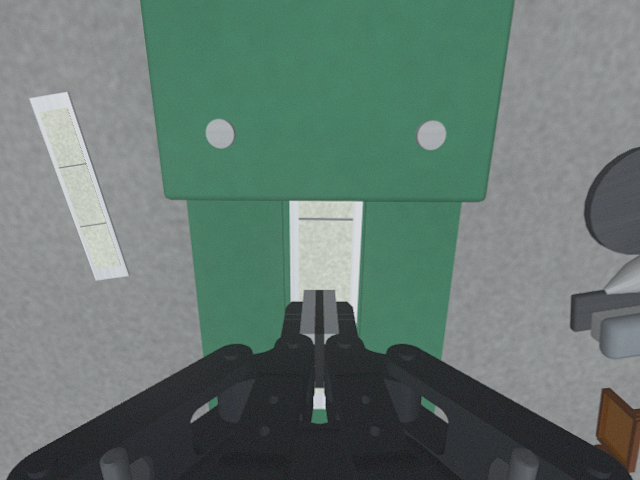

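The wrist view shows the strip under the fingertips (edges at columns 289 and 363 by the hood, row 200) and its end at about row 408, as predicted. Its middle lies slightly right of the tip.

```bash
python3 - <<'E'
from h import *
s=load('wrist');g=s['pixels'].astype(int)
for v in (210,230,250,270,285):
    r=g[v,260:400,0]>150; u=np.nonzero(r)[0]+260
    P=onz(s,[(u[0]-.5,v),(u[-1]+.5,v)],.1)-EDGE; print(v,u[0],u[-1],(P@SX*1e3).round(1),(P@SY*1e3).round(1))
E
```

```text
210 289 362 [-18.6  22.1] [169.4 169.7]
230 290 361 [-18.2  22. ] [157.9 158.2]
250 290 360 [-18.4  22. ] [146.1 146.4]
270 290 359 [-18.6  21.9] [133.8 134.1]
285 290 358 [-18.8  21.7] [124.3 124.6]
```

```bash
cat >> h.py <<'E'
EDGE=EDGE+.0017*SX
E
python3 - <<'E'
from h import *
mv([*(EDGE+.135*SY)[:2],.104],RS)
E
```

```text
mm [-2.7  3.2 47.4] deg [ 0.02 -0.03  0.48] | travel [-0.0034  0.004   0.0593] turn [ 0.0001 -0.0002  0.0026] q [0.19 0.56 1.65 0.   0.93 0.43] F [-0.1 -0.2  0.3]
```

>>> apply_moves --claw '[-1, -1, -1, -1]' --travel '[[-0.0024, 0.0046, 0.03], [-0.0024, 0.0046, 0.05], [-0.0024, 0.0046, 0.057], [-0.0024, 0.0046, 0.057]]' --turn '[[0, 0, 0.0023], [0, 0, 0.0023], [0, 0, 0.0023], [0, 0, 0.0023]]'

```text
t: 1.78
tcp_pos: [0.5306, 0.2108, 0.1053]
tool_rot: [0.791, 0.612, -0.0, -0.0]
force: [0.1, -0.4, -0.2]
finger_gap: 0.001
gripper_force: 0.0
```

```bash
python3 - <<'E'
from h import *
shelf();mv([*(EDGE+.135*SY)[:2],.1],RS)
E
```

```text
shelf xyz [ -0.3 135.8   8.3] F [ 0.1 -0.4 -0.2] t 1.7833
mm [-0.8  0.3  5.3] deg [-0.04  0.01  0.09] | travel [-0.001   0.0003  0.0066] turn [-0.0002  0.      0.0005] q [0.18 0.63 1.68 0.   0.84 0.44] F [ 0.1 -0.4 -0.2]
```

Descend in 1 mm steps.

>>> apply_moves --claw '[-1, -1, -1, -1, -1]' --travel '[[0, 0, 0.00125], [0, 0, 0.0025], [0, 0, 0.00375], [0, 0, 0.005], [0, 0, 0.005]]' --turn '[[0, 0, 0], [0, 0, 0], [0, 0, 0], [0, 0, 0], [0, 0, 0]]'

```text
t: 2.2
tcp_pos: [0.5317, 0.2097, 0.1014]
tool_rot: [0.791, 0.611, 0.0, 0.0]
force: [0.7, -0.5, 0.1]
finger_gap: -0.0
gripper_force: 0.0
```

>>> apply_moves --claw '[-1, -1, -1]' --travel '[[0, 0, 0.00125], [0, 0, 0.00125], [0, 0, 0.00125]]' --turn '[[0, 0, 0], [0, 0, 0], [0, 0, 0]]'

```text
t: 2.45
tcp_pos: [0.5317, 0.2096, 0.1001]
tool_rot: [0.792, 0.611, 0.0, 0.0]
force: [0.0, 0.4, 0.8]
finger_gap: 0.002
gripper_force: 0.5
```

>>> apply_moves --claw '[-1, -1, -1]' --travel '[[0, 0, 0.00075], [0, 0, 0.00075], [0, 0, 0.00075]]' --turn '[[0, 0, 0], [0, 0, 0], [0, 0, 0]]'

```text
t: 2.7
tcp_pos: [0.5318, 0.2096, 0.1001]
tool_rot: [0.791, 0.611, 0.0, 0.0]
force: [-1.1, -0.8, 5.6]
finger_gap: -0.003
gripper_force: 2.5
```

>>> apply_moves --claw '[-1, -1, -1]' --travel '[[0, 0, 0.0005], [0, 0, 0.0005], [0, 0, 0.0005]]' --turn '[[0, 0, 0], [0, 0, 0], [0, 0, 0]]'

```text
t: 2.95
tcp_pos: [0.5318, 0.2096, 0.1001]
tool_rot: [0.791, 0.611, 0.0, 0.0]
force: [-1.5, 0.3, 7.8]
finger_gap: 0.001
gripper_force: 3.7
```

Contact at about 8 N. Sliding now.

>>> apply_moves --claw '[-1, -1, -1, -1, -1]' --travel '[[-0.006, 0, 0], [-0.016, 0, 0], [-0.028, 0, 0], [-0.04, 0, 0], [-0.04, 0, 0]]' --turn '[[0, 0, 0], [0, 0, 0], [0, 0, 0], [0, 0, 0], [0, 0, 0]]'

```text
t: 3.37
tcp_pos: [0.5242, 0.1774, 0.1001]
tool_rot: [0.792, 0.611, 0.001, 0.001]
force: [-0.6, -0.7, 7.2]
finger_gap: -0.001
gripper_force: 3.4
```

```bash
python3 - <<'E'
from h import *
shelf()
def meas():
    for n in('scene','side'):
        s=snap(n);g=s['pixels'].astype(int)
        pu=proj(s,[EDGE+SY*y+[0,0,.003] for y in np.arange(-.09,.06,.001)])
        v=[g[int(round(b)),int(round(a))].min() for a,b in pu]
        i=np.argmax(np.array(v)>120);print(n,'strip end y mm',-90+i)
meas()
E
```

```text
shelf xyz [  2.  101.8   3.1] F [-0.6 -0.7  7.2] t 3.3667
scene strip end y mm 2
side strip end y mm -90
```

>>> apply_moves --claw '[-1, -1, -1, -1, -1]' --travel '[[-0.008, -0.0005, 0], [-0.02, -0.001, 0], [-0.032, -0.0015, 0], [-0.04, -0.002, 0], [-0.04, -0.002, 0]]' --turn '[[0, 0, 0], [0, 0, 0], [0, 0, 0], [0, 0, 0], [0, 0, 0]]'

```text
t: 3.88
tcp_pos: [0.5147, 0.147, 0.1001]
tool_rot: [0.792, 0.611, 0.001, 0.001]
force: [-0.4, -1.1, 7.3]
finger_gap: 0.003
gripper_force: 3.6
```

>>> apply_moves --claw '[-1, -1, -1, -1, -1]' --travel '[[-0.008, 0, 0], [-0.02, 0, 0], [-0.032, 0, 0], [-0.0375, 0, 0], [-0.0375, 0, 0]]' --turn '[[0, 0, 0], [0, 0, 0], [0, 0, 0], [0, 0, 0], [0, 0, 0]]'

```text
t: 4.3
tcp_pos: [0.5072, 0.118, 0.1001]
tool_rot: [0.792, 0.611, 0.001, 0.001]
force: [-0.5, -1.0, 7.0]
finger_gap: -0.003
gripper_force: 3.7
```

```bash
python3 - <<'E'
from h import *
shelf()
s=snap('scene');t=snap('side')
f=lambda im,u,v,w,h:cv2.resize(im[v:v+h,u:u+w],(400,300),interpolation=cv2.INTER_CUBIC)
save('c2.png',np.hstack([f(s['pixels'],310,150,160,120),f(t['pixels'],275,235,160,120)]))
for n,q in(('scene',s),('side',t)): print(n,proj(q,[EDGE+SY*y+[0,0,.003] for y in(-.06,-.03,0)]))
E
```

```text
shelf xyz [ 0.5 40.1  3.1] F [-0.5 -1.   7. ] t 4.3
scene [[324.8201358  200.17763839]
 [338.39826869 201.16209034]
 [352.01007171 202.15310426]]
side [[370.95797309 258.49121765]
 [365.64581812 268.86104653]
 [360.14114637 279.58994692]]
```

View pics/c2.png

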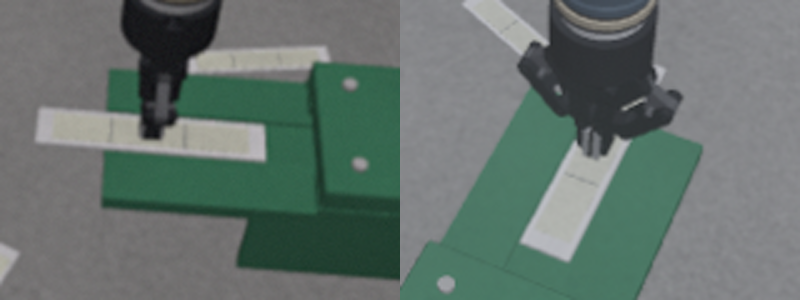

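The holder's end is at scene (325,200), which is a 60 mm overhang, and its rear is clear of the hood. Next: lift off, open, and go to the overhanging end.

>>> apply_moves --claw '[-1, -1, 1, 1, 1]' --travel '[[0, 0, -0.02], [0, 0, -0.06], [-0.03, 0, -0.06], [-0.07, 0, -0.06], [-0.09, 0, -0.06]]' --turn '[[0, 0, 0], [0, 0, 0], [0, 0, 0], [0, 0, 0], [0, 0, 0]]'

```text
t: 4.82
tcp_pos: [0.4873, 0.0476, 0.1474]
tool_rot: [0.791, 0.611, -0.0, 0.0]
force: [-0.7, 0.2, -0.4]
finger_gap: 0.419
gripper_force: 0.0
```

>>> apply_moves --claw '[1, 1, 1, 1]' --travel '[[0, 0, 0], [0, 0, 0], [0, 0, 0], [0, 0, 0]]' --turn '[[0, 0, 0], [0, 0, 0], [0, 0, 0], [0, 0, 0]]'

```text
t: 5.15
tcp_pos: [0.4882, 0.0501, 0.1468]
tool_rot: [0.791, 0.611, 0.0, -0.0]
force: [-0.3, 0.2, 0.1]
finger_gap: 0.972
gripper_force: 0.0
```

```bash
python3 - <<'E'
from h import *
shelf();mv([*(EDGE-.033*SY)[:2],.076],RS)
s=snap('wrist');save('w2.png',s['pixels']);g=s['pixels'].astype(int)
for y in (-.045,-.02,0.02,.05,.08):
    v=int(round(proj(s,[EDGE+y*SY+[0,0,.003]])[0,1]))
    if 0<=v<480:
        u=np.nonzero(g[v,220:420].min(1)>130)[0]+220
        if len(u): P=onz(s,[(u[0]-.5,v),(u[-1]+.5,v)],.1)-EDGE; print(v,u[0],u[-1],(P@SX*1e3).round(1),(P@SY*1e3).round(1))
E
```

```text
shelf xyz [ -0.8 -30.4  49.8] F [-0.3  0.2  0.1] t 5.15
mm [-2.6  0.8 70.8] deg [-0.   -0.01 -0.  ] | travel [-0.0032  0.001   0.0886] turn [-0.     -0.0001 -0.    ] q [-0.13  0.48  1.85  0.    0.81  0.13] F [-0.3  0.2  0.1]
291 282 419 [-22.1  58. ] [-45.1 -45.1]
250 281 353 [-21.8  19. ] [-19.9 -19.9]
178 279 355 [-21.5  18.9] [20.2 20.1]
118 278 357 [-21.  19.] [50. 50.]
52 276 360 [-20.9  19.5] [79.8 79.8]
```

View pics/w2.png

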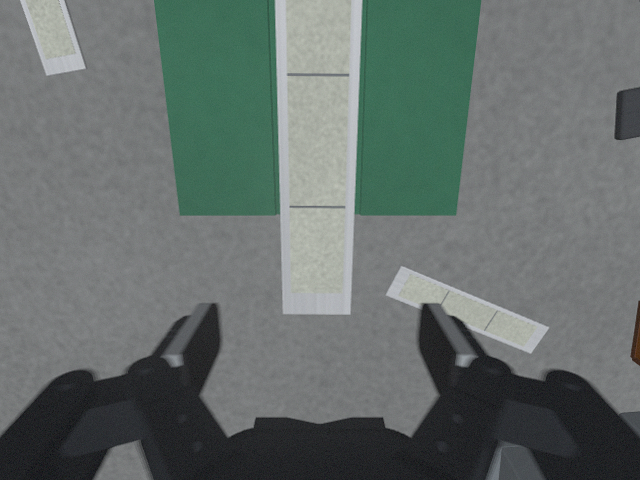

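The wrist view shows the overhanging end between the open fingers: end at (317,314), shelf edge at row 214. Lateral offset is below 1 mm, so I go down.

>>> apply_moves --claw '[1, 1, 1, 1, 1]' --travel '[[-0.003, -0.0005, 0.03], [-0.003, -0.0005, 0.06], [-0.003, -0.0005, 0.08], [-0.003, -0.0005, 0.0885], [-0.003, -0.0005, 0.0885]]' --turn '[[0, 0, 0], [0, 0, 0], [0, 0, 0], [0, 0, 0], [0, 0, 0]]'

```text
t: 5.62
tcp_pos: [0.4861, 0.0479, 0.0747]
tool_rot: [0.791, 0.612, -0.001, -0.001]
force: [-0.3, -0.1, 0.0]
finger_gap: 0.996
gripper_force: 0.0
```

>>> apply_moves --claw '[-0.2, -0.4, -1, -1, -1]' --travel '[[0, 0, 0], [0, 0, 0], [0, 0, 0], [0, 0, 0], [0, 0, 0]]' --turn '[[0, 0, 0], [0, 0, 0], [0, 0, 0], [0, 0, 0], [0, 0, 0]]' --newtons 50

```text
t: 6.03
tcp_pos: [0.4877, 0.0472, 0.077]
tool_rot: [0.792, 0.611, 0.001, 0.001]
force: [0.6, 0.8, 1.3]
finger_gap: 0.443
gripper_force: 49.8
```

```bash
python3 - <<'E'
from h import *
shelf();print(manip.sense()['finger_gap'],manip.sense()['gripper_force'])
E
```

```text
shelf xyz [ -0.6 -33.4 -20. ] F [0.6 0.8 1.3] t 6.0333
0.44317467605191907 49.79708969593048
```

>>> apply_moves --claw '[-1, -1, -1, -1, -1]' --travel '[[0, 0, -0.006], [0, 0, -0.018], [0, 0, -0.04], [0, 0, -0.07], [0, 0, -0.1]]' --turn '[[0, 0, 0], [0, 0, 0], [0, 0, 0], [0, 0, 0], [0, 0, 0]]'

```text
t: 6.45
tcp_pos: [0.4864, 0.0472, 0.1574]
tool_rot: [0.792, 0.611, -0.001, -0.0]
force: [0.7, 0.3, -0.2]
finger_gap: 0.449
gripper_force: 50.2
```

```bash
cat >> h.py <<'E'
GY=-.0734  # grasp along strip
def stripdepth(n,thr=135):
    """strip plane in the tool frame from depth of bright pixels near the expected place"""
    s=snap(n);st=manip.sense();R0=Ro.from_quat(st['tool_rot']).as_matrix()
    v,u=np.nonzero((s['pixels'].min(2)>thr)&(s['depth']>0));c,d=ray(s,np.c_[u,v]);P=c+d*s['depth'][v,u][:,None]
    q=(P-st['tcp_pos'])@R0
    m=(q[:,0]>-.05)&(q[:,0]<.2)&(abs(q[:,1])<.035)&(abs(q[:,2]+.023)<.035)
    q=q[m]
    if len(q)<30: print(n,len(q));return
    A=np.c_[q[:,0],q[:,1],np.ones(len(q))];k=np.linalg.lstsq(A,q[:,2],rcond=None)[0]
    e=abs(q[:,2]-A@k)<.004;q=q[e];k=np.linalg.lstsq(A[e],q[:,2],rcond=None)[0]
    print(n,len(q),'dz/dx,dz/dy,z0',k.round(4),'rect',cv2.minAreaRect(np.float32(q[:,:2])),'x',q[:,0].min(),q[:,0].max())
E
python3 - <<'E'
from h import *
s=manip.sense();print(s['finger_gap'],s['gripper_force'],s['q'].round(3))
for n in('scene','side','wrist'): stripdepth(n)
g=SEAT+.023*RX+GY*RY+.06*RZ
mv(g-.0225*RZ*1,RR)
E
```

```text
0.4493648970972332 50.16976296901703 [-0.132  0.461  1.843 -0.     0.84   0.124]
scene 1182 dz/dx,dz/dy,z0 [ 0.0157  0.0105 -0.0195] rect ((0.07212992012500763, -0.0023404937237501144), (0.04207872226834297, 0.20055784285068512), 89.74283599853516) x -0.028135845173641948 0.17234759717289863
side 1838 dz/dx,dz/dy,z0 [ 0.006   0.0082 -0.0241] rect ((0.07373018562793732, -0.001687765121459961), (0.040925201028585434, 0.20167063176631927), 89.57401275634766) x -0.027096000729474188 0.17449173653691352
wrist 45082 dz/dx,dz/dy,z0 [ 0.0056 -0.0001 -0.0243] rect ((0.04233555495738983, 0.001340176910161972), (0.04043539986014366, 0.14038214087486267), 89.56708526611328) x -0.027740177689118215 0.11247341385733622
mm [-358.5   55.1   36.7] deg [-26.95   1.03  -4.36] | travel [-0.4482  0.0688  0.0459] turn [-0.1497  0.0057 -0.0242] q [-0.13  0.46  1.84 -0.    0.84  0.12] F [-0.7  0.3 -1.2]
```

```bash
cat >> h.py <<'E'
SC=np.array([.073,0.,-.0205])  # strip underside centre in tool frame
def rackt(x,h): return SEAT+x*RX+h*RZ-RR@SC
def rack():
    s=manip.sense();R0=Ro.from_quat(s['tool_rot']).as_matrix();c=s['tcp_pos']+R0@SC-SEAT
    print('strip in rack mm',np.round([c@RX*1e3,c@RY*1e3,c@RZ*1e3],1),'F',s['force'].round(1),'grip',s['gripper_force'],'t',s['t'])
E
python3 - <<'E'
from h import *
mv(rackt(.024,.09),RR)
E
```

```text
mm [-359.2   41.4    7.7] deg [-26.95   1.03  -4.36] | travel [-0.449   0.0518  0.0097] turn [-0.1497  0.0057 -0.0242] q [-0.13  0.46  1.84 -0.    0.84  0.12] F [-0.7  0.3 -1.2]
```

>>> apply_moves --claw '[-1, -1, -1, -1, -1]' --travel '[[-0.01, 0, -0.02], [-0.035, 0, -0.04], [-0.07, 0, -0.05], [-0.11, 0.01, -0.05], [-0.15, 0.02, -0.05]]' --turn '[[0, 0, 0], [-0.01, 0, -0.002], [-0.03, 0.001, -0.006], [-0.05, 0.002, -0.01], [-0.07, 0.003, -0.012]]'

```text
t: 7.02
tcp_pos: [0.4714, -0.0734, 0.1963]
tool_rot: [0.774, 0.623, 0.071, 0.085]
force: [-0.2, 0.6, -1.1]
finger_gap: 0.447
gripper_force: 50.3
```

```bash
python3 - <<'E'
from h import *
rack();mv(rackt(.024,.09),RR)
E
```

```text
strip in rack mm [ 44.6 239.8 133. ] F [-0.2  0.6 -1.1] grip 50.282984375953674 t 7.0167
mm [-239.5    7.5   47.3] deg [-14.51   0.49  -2.07] | travel [-0.2993  0.0094  0.0592] turn [-0.0806  0.0027 -0.0115] q [-0.42  0.32  1.99  0.08  0.62 -0.27] F [-0.2  0.6 -1.1]
```

>>> apply_moves --claw '[-1, -1, -1, -1, -1]' --travel '[[-0.045, 0, 0], [-0.09, 0, 0], [-0.135, 0, 0], [-0.17, 0.002, 0.005], [-0.2, 0.004, 0.01]]' --turn '[[-0.02, 0, -0.003], [-0.04, 0.001, -0.006], [-0.06, 0.002, -0.009], [-0.0806, 0.0027, -0.0115], [-0.0806, 0.0027, -0.0115]]'

```text
t: 7.43
tcp_pos: [0.4496, -0.1849, 0.1911]
tool_rot: [0.75, 0.625, 0.146, 0.163]
force: [0.1, 0.4, 0.7]
finger_gap: 0.448
gripper_force: 50.3
```

```bash
python3 - <<'E'
from h import *
rack();mv(rackt(.024,.07),RR)
E
```

```text
strip in rack mm [ 34.2 125.9 131.7] F [0.1 0.4 0.7] grip 50.28450429439545 t 7.4333
mm [-127.    -6.1   59.3] deg [-1.96 -0.76 -0.38] | travel [-0.1588 -0.0077  0.0741] turn [-0.0109 -0.0042 -0.0021] q [-0.78  0.32  2.13  0.68  0.42 -1.19] F [0.1 0.4 0.7]
```

>>> apply_moves --claw '[-1, -1, -1, -1, -1]' --travel '[[0, 0, 0], [-0.02, 0, 0], [-0.04, 0, 0], [-0.06, 0, 0], [-0.08, 0, 0]]' --turn '[[0, 0, 0], [0, 0, 0], [0, 0, 0], [0, 0, 0], [0, 0, 0]]'

```text
t: 7.85
tcp_pos: [0.4392, -0.2474, 0.1904]
tool_rot: [0.75, 0.625, 0.146, 0.163]
force: [-0.0, 0.0, -0.3]
finger_gap: 0.448
gripper_force: 50.3
```

```bash
python3 - <<'E'
from h import *
rack();mv(rackt(.024,.07),RR)
E
```

```text
strip in rack mm [ 34.7  62.5 130.7] F [-0.   0.  -0.3] grip 50.28514266014099 t 7.85
mm [-63.7  -6.9  59.1] deg [-2.06 -0.8  -0.37] | travel [-0.0796 -0.0086  0.0738] turn [-0.0115 -0.0045 -0.002 ] q [-0.92  0.34  2.07  0.68  0.5  -1.3 ] F [-0.   0.  -0.3]
```

>>> apply_moves --claw '[-1, -1, -1, -1, -1]' --travel '[[-0.02, -0.003, 0], [-0.04, -0.006, 0.02], [-0.06, -0.0086, 0.035], [-0.08, -0.0086, 0.05], [-0.08, -0.0086, 0.05]]' --turn '[[-0.004, -0.002, -0.001], [-0.008, -0.004, -0.002], [-0.0115, -0.0045, -0.002], [-0.0115, -0.0045, -0.002], [-0.0115, -0.0045, -0.002]]'

```text
t: 8.27
tcp_pos: [0.4393, -0.3146, 0.1491]
tool_rot: [0.747, 0.622, 0.151, 0.182]
force: [-0.5, -0.3, -0.1]
finger_gap: 0.448
gripper_force: 50.3
```

>>> apply_moves --claw '[-1, -1]' --travel '[[0, 0, 0], [0, 0, 0]]' --turn '[[0, 0, 0], [0, 0, 0]]'

```text
t: 8.43
tcp_pos: [0.4391, -0.3106, 0.1509]
tool_rot: [0.745, 0.624, 0.152, 0.181]
force: [0.2, 0.2, -0.4]
finger_gap: 0.449
gripper_force: 50.3
```

```bash
python3 - <<'E'
from h import *
rack();mv(rackt(.024,.03),RR)
for n in('scene','side'): stripdepth(n)
s=load('scene');t=load('side')
f=lambda im,u,v,w,h:cv2.resize(im[v:v+h,u:u+w],(400,300),interpolation=cv2.INTER_CUBIC)
save('c3.png',np.hstack([f(s['pixels'],120,160,160,120),f(t['pixels'],320,100,160,120)]))
E
```

```text
strip in rack mm [25.1  0.6 89.5] F [ 0.2  0.2 -0.4] grip 50.283554792404175 t 8.4333
mm [-0.6 -1.2 59.5] deg [ 0.06 -0.03  0.03] | travel [-0.0008 -0.0016  0.0744] turn [ 0.0003 -0.0002  0.0002] q [-1.02  0.47  2.04  0.9   0.46 -1.63] F [ 0.2  0.2 -0.4]
scene 546 dz/dx,dz/dy,z0 [ 0.0029 -0.0022 -0.0223] rect ((0.07300660014152527, -0.001741243526339531), (0.047239113599061966, 0.19818416237831116), 89.30582427978516) x -0.026018522174609836 0.17218620904542356
side 933 dz/dx,dz/dy,z0 [ 0.0054  0.003  -0.0226] rect ((0.07373081147670746, -0.0005600135773420334), (0.203208327293396, 0.04194556549191475), 0.41818511486053467) x -0.02773257499236487 0.17530961923755684
```

View pics/c3.png

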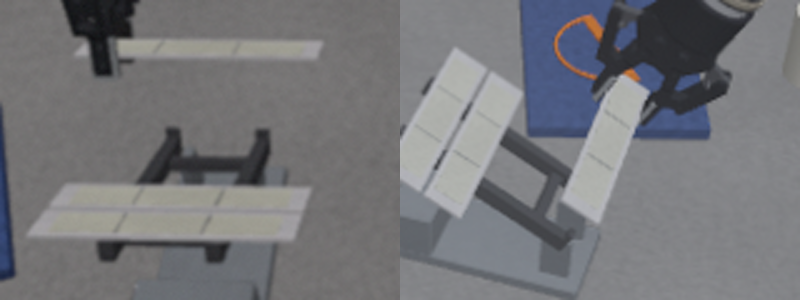

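The strip is parallel to the fixed holders, above the lowest row (side crop (605,150)). Lowering.

>>> apply_moves --claw '[-1, -1, -1, -1, -1]' --travel '[[0, 0, 0.015], [0, 0, 0.04], [0, 0, 0.06], [0, 0, 0.0744], [0, 0, 0.0744]]' --turn '[[0, 0, 0], [0, 0, 0], [0, 0, 0], [0, 0, 0], [0, 0, 0]]'

```text
t: 8.95
tcp_pos: [0.4667, -0.316, 0.0973]
tool_rot: [0.745, 0.624, 0.152, 0.181]
force: [-0.3, 0.1, -1.1]
finger_gap: 0.446
gripper_force: 50.3
```

```bash
python3 - <<'E'
from h import *
rack();mv(rackt(.024,.01),RR)
for n in('scene','side'): stripdepth(n)
# gap of strip to lower fixed holder along x, in rack frame, from depth
s=load('scene');v,u=np.nonzero((s['pixels'].min(2)>125)&(s['depth']>0));c,d=ray(s,np.c_[u,v]);P=c+d*s['depth'][v,u][:,None]-SEAT
q=P@np.c_[RX,RY,RZ];
m=(abs(q[:,1])<.11)&(q[:,0]>-.02)&(q[:,0]<.2)&(q[:,2]>-.01)&(q[:,2]<.05);q=q[m]
for lo,hi in((-.02,.07),(.08,.2)):
    k=q[(q[:,0]>lo)&(q[:,0]<hi)];print(len(k),np.percentile(k,[1,50,99],axis=0).round(4).tolist())
f=lambda im,u,v,w,h:cv2.resize(im[v:v+h,u:u+w],(400,300),interpolation=cv2.INTER_CUBIC)
t=load('side');save('c4.png',np.hstack([f(s['pixels'],120,160,160,120),f(t['pixels'],320,100,160,120)]))
E
```

```text
strip in rack mm [25.5  0.2 29. ] F [-0.3  0.1 -1.1] grip 50.284584760665894 t 8.95
mm [-0.2 -1.6 19. ] deg [ 0.07 -0.01  0.06] | travel [-0.0002 -0.002   0.0237] turn [ 0.0004 -0.0001  0.0003] q [-0.97  0.6   2.02  1.12  0.37 -1.83] F [-0.3  0.1 -1.1]
scene 624 dz/dx,dz/dy,z0 [-0.0015  0.0179 -0.0222] rect ((0.07233799248933792, 0.0007887408137321472), (0.042324937880039215, 0.19966456294059753), 89.97069549560547) x -0.027490971688244856 0.17217556352856841
side 871 dz/dx,dz/dy,z0 [ 0.0084 -0.0089 -0.0224] rect ((0.07350196689367294, -0.0001987796276807785), (0.041737738996744156, 0.2024107724428177), 89.66876220703125) x -0.02766828744732032 0.174713772676574
665 [[0.0045, -0.0974, 0.0285], [0.0292, 0.0173, 0.0316], [0.0466, 0.0983, 0.0334]]
2257 [[0.1031, -0.0978, -0.0002], [0.1506, 0.001, 0.003], [0.1883, 0.0982, 0.0047]]
```

View pics/c4.png

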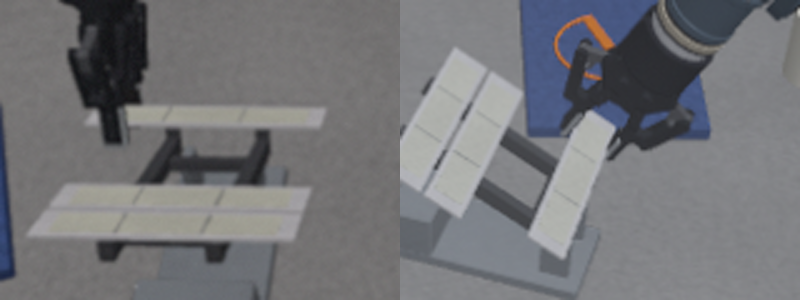

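>>> apply_moves --claw '[-1, -1, -1, -1, -1]' --travel '[[0, 0, 0.01], [0, 0, 0.02], [0, 0, 0.0265], [0, 0, 0.0265], [0, 0, 0.0265]]' --turn '[[0, 0, 0], [0, 0, 0], [0, 0, 0], [0, 0, 0], [0, 0, 0]]'

```text
t: 9.47
tcp_pos: [0.4757, -0.319, 0.0799]
tool_rot: [0.745, 0.623, 0.151, 0.183]
force: [-0.5, -0.1, -0.3]
finger_gap: 0.448
gripper_force: 50.3
```

>>> apply_moves --claw '[-1, -1, -1, -1, -1]' --travel '[[0, 0, 0.00125], [0, 0, 0.0025], [0, 0, 0.00375], [0, 0, 0.005], [0, 0, 0.005]]' --turn '[[0, 0, 0], [0, 0, 0], [0, 0, 0], [0, 0, 0], [0, 0, 0]]'

```text
t: 9.88
tcp_pos: [0.4776, -0.3195, 0.0758]
tool_rot: [0.745, 0.623, 0.151, 0.182]
force: [-0.9, -0.7, -0.2]
finger_gap: 0.448
gripper_force: 50.3
```

```bash
python3 - <<'E'
from h import *
rack()
E
```

```text
strip in rack mm [25.8 -1.3  4.5] F [-0.9 -0.7 -0.2] grip 50.29435694217682 t 9.8833
```

>>> apply_moves --claw '[-1, -1, -1, -1]' --travel '[[0, 0, 0.00125], [0, 0, 0.0025], [0, 0, 0.0025], [0, 0, 0.0025]]' --turn '[[0, 0, 0], [0, 0, 0], [0, 0, 0], [0, 0, 0]]'

```text
t: 10.22
tcp_pos: [0.4785, -0.3196, 0.0739]
tool_rot: [0.745, 0.623, 0.151, 0.182]
force: [-0.8, 0.3, -0.6]
finger_gap: 0.445
gripper_force: 50.3
```

>>> apply_moves --claw '[-1, -1, -1]' --travel '[[0, 0, 0.00125], [0, 0, 0.00125], [0, 0, 0.00125]]' --turn '[[0, 0, 0], [0, 0, 0], [0, 0, 0]]'

```text
t: 10.47
tcp_pos: [0.479, -0.3197, 0.0731]
tool_rot: [0.745, 0.623, 0.151, 0.182]
force: [0.6, 0.2, -1.0]
finger_gap: 0.446
gripper_force: 50.3
```

```bash
python3 - <<'E'
from h import *
rack()
E
```

```text
strip in rack mm [25.8 -1.2  1.6] F [ 0.6  0.2 -1. ] grip 50.294333696365356 t 10.4667
```

>>> apply_moves --claw '[-1, -1, -1]' --travel '[[0, 0, 0.00125], [0, 0, 0.00125], [0, 0, 0.00125]]' --turn '[[0, 0, 0], [0, 0, 0], [0, 0, 0]]'

```text
t: 10.72
tcp_pos: [0.4794, -0.3198, 0.0722]
tool_rot: [0.745, 0.623, 0.151, 0.182]
force: [0.7, 0.1, -0.8]
finger_gap: 0.449
gripper_force: 50.3
```

>>> apply_moves --claw '[-1, -1, -1]' --travel '[[0, 0, 0.00125], [0, 0, 0.00125], [0, 0, 0.00125]]' --turn '[[0, 0, 0], [0, 0, 0], [0, 0, 0]]'

```text
t: 10.97
tcp_pos: [0.4799, -0.3199, 0.0714]
tool_rot: [0.745, 0.623, 0.151, 0.182]
force: [0.0, -0.5, 0.9]
finger_gap: 0.452
gripper_force: 50.3
```

```bash
python3 - <<'E'
from h import *
rack()
E
```

```text
strip in rack mm [25.8 -1.3 -0.4] F [ 0.  -0.5  0.9] grip 50.312862396240234 t 10.9667
```

>>> apply_moves --claw '[-1, -1, -1]' --travel '[[0, 0, 0.00125], [0, 0, 0.00125], [0, 0, 0.00125]]' --turn '[[0, 0, 0], [0, 0, 0], [0, 0, 0]]'

```text
t: 11.22
tcp_pos: [0.4802, -0.32, 0.0707]
tool_rot: [0.745, 0.623, 0.151, 0.183]
force: [-1.7, -0.2, 3.0]
finger_gap: 0.45
gripper_force: 50.6
```

```bash
python3 - <<'E'
from h import *
rack()
for n in('scene','side'): stripdepth(n)
E
```

```text
strip in rack mm [25.8 -1.3 -1.2] F [-1.7 -0.2  3. ] grip 50.606117248535156 t 11.2167
scene 632 dz/dx,dz/dy,z0 [-0.0218  0.0152 -0.0241] rect ((0.0727233961224556, 0.0008911937475204468), (0.0432235449552536, 0.20016644895076752), 89.69347381591797) x -0.027310075402185458 0.17288729355929916
side 855 dz/dx,dz/dy,z0 [-0.024  -0.0108 -0.0227] rect ((0.0743478536605835, -0.001228654757142067), (0.043015312403440475, 0.20498143136501312), 89.8095474243164) x -0.028120435759251102 0.17681345419675043
```

>>> apply_moves --claw '[0.0, 0.1, 0.25, 0.4, 0.6]' --travel '[[0, 0, 0], [0, 0, 0], [0, 0, 0], [0, 0, 0], [0, 0, 0]]' --turn '[[0, 0, 0], [0, 0, 0], [0, 0, 0], [0, 0, 0], [0, 0, 0]]'

```text
t: 11.73
tcp_pos: [0.4804, -0.3199, 0.0704]
tool_rot: [0.745, 0.623, 0.151, 0.182]
force: [-0.0, 0.3, -0.1]
finger_gap: 0.802
gripper_force: 0.0
```

>>> apply_moves --claw '[0.7, 0.7, 0.7, 0.7]' --travel '[[0, 0, 0], [0, 0, 0], [0, 0, 0], [0, 0, 0]]' --turn '[[0, 0, 0], [0, 0, 0], [0, 0, 0], [0, 0, 0]]'

```text
t: 12.07
tcp_pos: [0.4803, -0.32, 0.0705]
tool_rot: [0.745, 0.623, 0.151, 0.182]
force: [-0.3, -1.1, 0.7]
finger_gap: 0.846
gripper_force: 0.0
```

```bash
cat >> h.py <<'E'
def stripr(n):
    s=snap(n);v,u=np.nonzero((s['pixels'].min(2)>125)&(s['depth']>0));c,d=ray(s,np.c_[u,v]);P=c+d*s['depth'][v,u][:,None]-SEAT
    q=P@np.c_[RX,RY,RZ];q=q[(abs(q[:,1])<.13)&(q[:,0]>-.03)&(q[:,0]<.075)&(abs(q[:,2])<.02)]
    k=np.linalg.lstsq(np.c_[q[:,:2],np.ones(len(q))],q[:,2],rcond=None)[0]
    print(n,len(q),'top dz/dx,dz/dy,z0',k.round(4),cv2.minAreaRect(np.float32(q[:,:2])));return s
E
python3 - <<'E'
from h import *
rack();s=stripr('scene');t=stripr('side')
f=lambda im,u,v,w,h:cv2.resize(im[v:v+h,u:u+w],(400,300),interpolation=cv2.INTER_CUBIC)
save('c5.png',np.hstack([f(s['pixels'],120,160,160,120),f(t['pixels'],320,100,160,120)]))
E
```

```text
strip in rack mm [25.8 -1.3 -1.4] F [-0.3 -1.1  0.7] grip 0.0 t 12.0667
scene 703 top dz/dx,dz/dy,z0 [-0.0205 -0.0034  0.0036] ((0.02348603494465351, -0.0023091956973075867), (0.04394275322556496, 0.20053492486476898), 0.9336721301078796)
side 916 top dz/dx,dz/dy,z0 [0.024  0.0011 0.0013] ((0.019371841102838516, -0.0010685175657272339), (0.20672260224819183, 0.04849087446928024), 89.96772003173828)
```

View pics/c5.png

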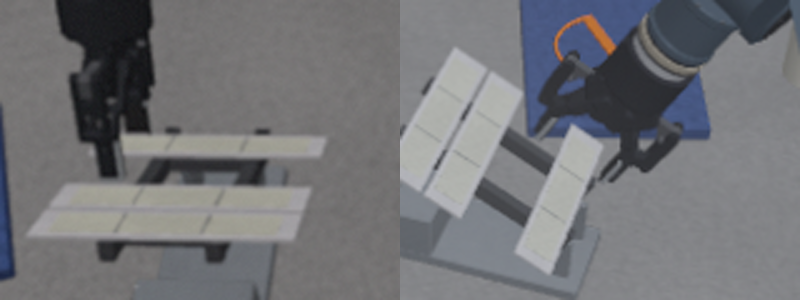

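Released and lying flat on the rails at the lip (side crop (560,200)). Retracting along the tool axis.

>>> apply_moves --claw '[0.7, 0.7, 0.7, 0.7, 0.7]' --travel '[[0, 0, -0.01], [0, 0, -0.03], [0, 0, -0.06], [0, 0, -0.09], [0, 0, -0.12]]' --turn '[[0, 0, 0], [0, 0, 0], [0, 0, 0], [0, 0, 0], [0, 0, 0]]'

```text
t: 12.58
tcp_pos: [0.4361, -0.3114, 0.1562]
tool_rot: [0.745, 0.623, 0.151, 0.182]
force: [-0.2, -0.3, -0.7]
finger_gap: 0.851
gripper_force: 0.0
```

>>> apply_moves --claw '[0.7, 0.7, 0.7, 0.7, 0.7]' --travel '[[-0.03, 0, 0], [-0.05, 0, 0], [-0.05, 0, 0], [-0.05, 0, 0], [-0.05, 0, 0]]' --turn '[[0, 0, 0], [0, 0, 0], [0, 0, 0], [0, 0, 0], [0, 0, 0]]'

```text
t: 13.0
tcp_pos: [0.4295, -0.3504, 0.1549]
tool_rot: [0.746, 0.623, 0.152, 0.181]
force: [-0.1, 0.4, -0.6]
finger_gap: 0.852
gripper_force: 0.0
```

```bash
python3 - <<'E'
from h import *
s=stripr('scene');t=stripr('side')
f=lambda im,u,v,w,h:cv2.resize(im[v:v+h,u:u+w],(400,300),interpolation=cv2.INTER_CUBIC)
save('c6.png',np.hstack([f(s['pixels'],120,160,160,120),f(t['pixels'],320,100,160,120)]))
E
```

```text
scene 791 top dz/dx,dz/dy,z0 [-0.0101 -0.0018  0.0033] ((0.022232959046959877, -0.0019987300038337708), (0.04536639153957367, 0.2004747986793518), 0.21609166264533997)
side 920 top dz/dx,dz/dy,z0 [0.0152 0.0024 0.0015] ((0.019360460340976715, -5.0924718379974365e-05), (0.20191505551338196, 0.047892048954963684), 89.8169937133789)
```

View pics/c6.png

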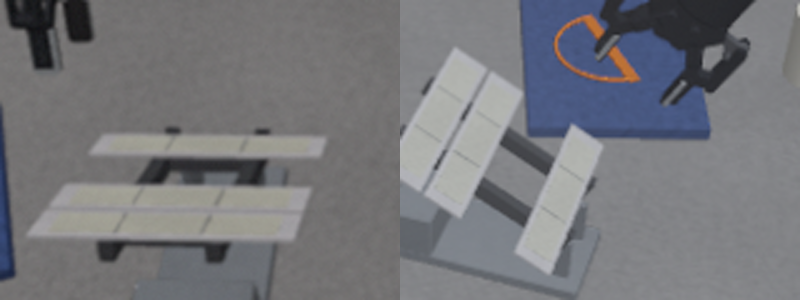

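The strip lies centred, flat on both rails and at the lip (x ≈ 20 mm, y ≈ -1 mm). The robot is clear.

```bash
python3 -c "
from station import manip
print(manip.sign_off())"
```

```text
the job is handed in; nothing more can be done
None
```

The job is handed in: by the last camera check the strip holder lies released in the rack's lowest row, flat on both rails, about 1 mm off centre and against the bottom lip, but the hand-in call gave no verdict.

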